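Clamp the mixing lid and fit the cordless stirrer

TASK

The mixing lid lies on the full paint tin with its four clips up: snap all four down over the rim in opposite pairs, the second straight across from the first, then the remaining two. Then take the cordless stirrer out of its charging dock and set its spindle gently on the coupling in the middle of the lid; the socket gets hidden under the collar and is not quite central, so feel for it in small widening circles until the spindle drops fully home, and leave the stirrer standing there upright. Leave everything else on the bench as it is.

Things in the scene. Friction and masses are not known exactly. Their poses are not given: they have to be found in the camera images.
- tin: full paint tin with a grey mixing lid, 160 mm across, heavy, does not move. Origin: centre of its underside, z up. Lid deck 140 mm up. Pouring beak to -x (reaches 119 mm from the axis), jug handle to +x (134 mm). Four like black clips hinged on the lid at 45, 135, 225, 315 degrees from its x axis: clip0, 1, 2, 3; clip0 faces clip2, clip1 faces clip3
- lid_middle (a point): on the tin's axis, level with the flat top of the agitator coupling, a 56 mm square aluminium block, sides towards the clips, 166 mm above the bench. A round blind socket in it, 22 mm wide (1.5 mm bevel) and 26 mm deep, is up to 5 mm off this point along the tin's x and also along its y: the coupling floats, but stiffly (16 N sideways shifts it; search with a light press, under about 12 N) and its place is not reported. Axes as the tin's
- stirrer: cordless stirrer, upright in its dock, 130 mm high, 0.5 to 0.75 kg. Origin: tip of its spindle, z up. Spindle 20 mm in diameter, 22 mm long, 3 mm bevelled end; then a collar 60 mm across (22 to 32 mm up), motor 48 mm across (to 86 mm). Fully home its collar rests on the coupling's top, the tip 22 mm below that top. The yaw does not matter
- stirrer_pack (a point): middle of the stirrer's black battery pack, 110 mm above the spindle tip. The pack is 72 mm (x) by 46 mm (y) and 44 mm high, the stirrer's top: grip it from above across the 46 mm (fingers closing along y). Axes as the stirrer's
- dock: black charging dock, 104 x 104 x 30 mm, fixed, with a 26 mm hole for the spindle in its middle and a low ridge (to 42 mm high) along its +x edge. Origin: centre of its underside, z up
- clip0 (a joint): angle of clip 0 (straight across from clip 2), rad: 0 shut, growing as it lifts, 1.1 at most; at the start 0.75 to 1.0. Its hinge is stiff: it stays where it is left (2 N at its end). From 0.22 to 0.06 its nose rides over the rim against a springy 6 N or so, then it snaps to 0, under the rim, and stays shut; let go before that it stays part open
- clip0_hinge (a point): middle of the hinge pin of clip 0, 147 mm above the bench. The clip is a bar 26 mm wide, 8 mm thick, reaching 58 mm outwards from here (x axis outwards along the bar, y along the pin), with a 30 mm downward nose 44 mm out that hooks over the tin's rim. When shut its flat top is 151 mm above the bench
- clip0_end (a point): top face of clip 0, 3 mm from its free end, 55 mm out from the hinge
- clip1 (a joint): angle of clip 1 (straight across from clip 3), rad: 0 shut, growing as it lifts, 1.1 at most; at the start 0.75 to 1.0. Its hinge is stiff: it stays where it is left (2 N at its end). From 0.22 to 0.06 its nose rides over the rim against a springy 6 N or so, then it snaps to 0, under the rim, and stays shut; let go before that it stays part open
- clip1_hinge (a point): middle of the hinge pin of clip 1, 147 mm above the bench. The clip is a bar 26 mm wide, 8 mm thick, reaching 58 mm outwards from here (x axis outwards along the bar, y along the pin), with a 30 mm downward nose 44 mm out that hooks over the tin's rim. When shut its flat top is 151 mm above the bench
- clip1_end (a point): top face of clip 1, 3 mm from its free end, 55 mm out from the hinge
- clip2 (a joint): angle of clip 2 (straight across from clip 0), rad: 0 shut, growing as it lifts, 1.1 at most; at the start 0.75 to 1.0. Its hinge is stiff: it stays where it is left (2 N at its end). From 0.22 to 0.06 its nose rides over the rim against a springy 6 N or so, then it snaps to 0, under the rim, and stays shut; let go before that it stays part open
- clip2_hinge (a point): middle of the hinge pin of clip 2, 147 mm above the bench. The clip is a bar 26 mm wide, 8 mm thick, reaching 58 mm outwards from here (x axis outwards along the bar, y along the pin), with a 30 mm downward nose 44 mm out that hooks over the tin's rim. When shut its flat top is 151 mm above the bench
- clip2_end (a point): top face of clip 2, 3 mm from its free end, 55 mm out from the hinge
- clip3 (a joint): angle of clip 3 (straight across from clip 1), rad: 0 shut, growing as it lifts, 1.1 at most; at the start 0.75 to 1.0. Its hinge is stiff: it stays where it is left (2 N at its end). From 0.22 to 0.06 its nose rides over the rim against a springy 6 N or so, then it snaps to 0, under the rim, and stays shut; let go before that it stays part open
- clip3_hinge (a point): middle of the hinge pin of clip 3, 147 mm above the bench. The clip is a bar 26 mm wide, 8 mm thick, reaching 58 mm outwards from here (x axis outwards along the bar, y along the pin), with a 30 mm downward nose 44 mm out that hooks over the tin's rim. When shut its flat top is 151 mm above the bench
- clip3_end (a point): top face of clip 3, 3 mm from its free end, 55 mm out from the hinge
- cup: small white mixing cup, 66 mm across the mouth, 85 mm high, open upwards; origin under its centre; not part of the job
- cup_big: larger white mixing cup, 96 mm across, 115 mm high; origin under its centre; not part of the job
- hardener: metal hardener bottle, 60 mm diameter, 150 mm high; origin under its centre; not part of the job
- small_tin: small closed tin, 80 mm diameter, 85 mm high; origin under its centre; not part of the job
- spatula: flat mixing spatula lying on the bench, 210 mm long along its x; origin under its middle; not part of the job
- mouse: black computer mouse, 95 x 58 x 33 mm; origin under its centre; not part of the job
- gloves: carton of gloves, 120 x 230 x 75 mm; origin under its centre; not part of the job

How it is judged:
By the outcome, as a careful person would: the job done as asked, in the order asked, and still so for the second after the job is handed in, with the robot touching nothing.
It also fails if it takes over 70 s, if anything falls off the work surface, if the arm or the gripper's body presses on something with over 40 N, if the wrist force passes 120 N, or if a joint passes its speed limit or range.

ROBOT

A 6-joint arm with a two-finger parallel gripper is mounted at the origin on the work surface. World frame = base frame: x ahead of the robot, y to its left, z up, the work surface at z = 0. Lengths are in m, angles in rad, forces in N, time in s.
With the tool pointing down it reaches from about 0.375 to 0.9 m from the base axis. Payload 3.1 kg.
Tool frame: the origin (TCP) lies between the finger pads; the fingertips stand 8 mm ahead of it and the grasp point (between the pads) lies 11 mm behind it; z points along the fingers, y is the line along which they close (so a half turn about z gives the same grasp; the last joint's range is limited). The gripper opens to 87 mm and grips with 3 to 60 N. Pads are 19 mm wide; open, the fingers measure 117 mm over their backs; the gripper's body (75 mm by 190 mm) begins 51 mm behind the grasp point.
Start: joints at [-1.482, 0.527, 1.433, -0, 1.181, -0.178], TCP at [0.165, -0.603, 0.231] pointing down, gripper open.
Joint ranges: [-3.08, 3.08], [-0.75, 2.2], [0.22, 2.44], [-1.43, 4.57], [0, 2.65], [-2.85, 2.85]. Speed limits (rad/s): [2.79, 2.79, 3.14, 3.14, 3.14, 3.14].

INTERFACE

Orientations are given as a unit quaternion [x, y, z, w].
In Python, from rig import robot, vision, job gives the robot as it stands.
- The arm moves only by the shell command python3 -m handwheel 'ROWS' [OPENING] [FORCE]. ROWS is JSON, a list of rows, each a list of 4 numbers: the shift along the tool's x, y, z as a fraction of full scale, then the turn about the tool's z as a fraction of full scale. A call has 1 to 20 rows; each row is the pose to reach, as a shift and turn from the pose commanded when the call began, along the tool's axes at that moment, turning the shorter way round; what a row does not reach only later rows make up. Full scale, the value 1, is 300 mm for a shift and 2 pi rad for a turn. A row lasts 1/12 s, in which the tool goes at most 41.7 mm and 7.16 degrees, less where a joint would pass 70% of its speed; a pose out of reach is approached as far as the arm can. A call with a number of a shift or a turn outside -1 to 1 is refused whole. A call with a gripper value outside its range is refused whole. OPENING is the opening in per cent of the stroke, from 0 (shut) to 100 (fully open), set as the call begins (- or left out, the last holds). The fingers move at their own pace and stop on an object; FORCE is the grip in N (left out, the last holds). Time passes only in rows, so rows that repeat a pose let the fingers close. It gives the time, the measured TCP pose, the force, the opening and the grip force at its end, in the units of the state.
- robot.get_obs(): the state, without advancing time (a new reading comes with each control period).
- vision.camera(name): name is "scene" or "top" or "wrist"; returns a dict with "frame" (384x512x3 uint8, red, green, blue), "K" (3x3 intrinsics, pixels), "cam_to_world" (4x4, takes a point from camera to world coordinates); the wrist camera has in their place "hand_eye" (4x4, takes a point from camera to tool coordinates, whose origin is the TCP and whose axes are the flange's). Camera axes: x right, y down, z forward; pixel columns grow to the right and rows downward; lengths in m; the calibration is good to about 2 mm. The wrist camera is an equidistant fisheye: a pixel r from the principal point sees the ray r / f radians off the axis. A picture is of the moment at which its call begins: read the wrist's pose just before it. There is no depth.
- job.hand_in(): hands the job in; it is judged then, once.
Trained networks look in the newest picture that a camera, given by its name, has taken for a name from the list of things; names that differ only in an ending like _2 or _b are one class to them, and where a whole thing is asked for, a point or a joint stands for the part that bears it (a point fixed in the world has none). Each returns a list of dicts, best first, with "conf" (0 to 1); they miss things now and then, are a little off and sometimes report something else, mostly with a low value. They report only what shows in the picture. A call takes as long as a camera call.
- vision.look_for(camera, label): "point" ([row, column] in pixels, amid what is visible of it).
- vision.outline_of(camera, label): "mask" (384x512 bool, what is visible of it) and "point" ([row, column] in pixels, amid what is visible of it).
The state is a dict: "time": time; "q": joint angles; "joint_velocities": joint speeds; "joint_torque": joint torques, N m; "position": TCP position; "tool_rot": TCP orientation; "ft_force": force on the tool from outside, world axes, zero at the start; "moment": the same for the moment, N m; "grip_width": finger opening in m; "grip_force": force on a finger pad.
Only numpy, scipy, OpenCV 4.12 (cv2) and the standard library are available. Lean on these libraries where they do the work, as an engineer would, in place of code of your own. Each camera call takes 0.05 s, during which the arm holds its last target. There are 200 camera calls.

## Working session

There is one attempt and no reset: what is moved stays moved. The work goes in short steps, Python scripts to look and compute and a shell command to move; the robot and the scene stay as the last step left them, time stands still between calls to the robot, and variables do not carry over. Pictures are saved under pics/ and viewed, at most 10 in all, crops included, and the job is handed in when it is done.

```bash
mkdir -p pics; ls
python3 - <<'E'
from rig import robot, vision, job
import cv2
o=robot.get_obs();print(o)
for c in ("scene","top"):
    d=vision.camera(c);cv2.imwrite(f"pics/{c}0.png",d["frame"][:,:,::-1]);print(c,d["K"].tolist(),d["cam_to_world"].round(4).tolist())
    for l in ("tin","lid_middle","stirrer","stirrer_pack","dock","clip0","clip0_hinge","clip1_hinge","clip2_hinge","clip3_hinge","clip0_end","clip1_end","clip2_end","clip3_end"):
        print(l,[(x["point"],round(x["conf"],2)) for x in vision.look_for(c,l)][:4])
d=vision.camera("wrist");print(d["K"],d["hand_eye"])
E
```

```text
pics
{'time': 0.0, 'q': array([-1.48150098e+00,  5.28432926e-01,  1.43389118e+00, -1.98092782e-05,
        1.18138911e+00, -1.78504085e-01]), 'joint_velocities': array([ 0.00243021,  0.00129753,  0.00079014,  0.00039678, -0.00184518,
        0.00033382]), 'joint_torque': array([ 5.60732303e-05, -4.40035951e+01, -1.76594371e+01,  6.32677088e-02,
        5.82945021e-02, -1.64955268e-04]), 'position': array([ 0.16533766, -0.60199989,  0.22959557]), 'tool_rot': array([ 9.91047758e-01,  1.33503618e-01,  3.81275528e-05, -1.05963680e-03]), 'ft_force': array([0.55554957, 0.71544171, 0.29112811]), 'moment': array([0.02899941, 0.00377779, 0.04620434]), 'grip_force': 0.0, 'grip_width': 0.08728299445942173}
scene [[439.85601330408946, 0.0, 258.3514185647557], [0.0, 439.85601330408946, 196.8533664977447], [0.0, 0.0, 1.0]] [[0.8628, 0.2809, -0.4203, 1.0832], [0.5049, -0.4398, 0.7427, -0.944], [0.0237, -0.853, -0.5213, 0.8013], [0.0, 0.0, 0.0, 1.0]]
tin [([182.4, 291.8], 0.78)]
lid_middle [([183.5, 294.0], 0.85)]
stirrer [([247.1, 215.8], 0.86), ([273.4, 215.8], 0.51)]
stirrer_pack [([247.1, 213.9]
[... 1141 characters left out ...]
213.4, 174.7], 0.5)]
clip2_hinge [([191.7, 209.4], 0.8)]
clip3_hinge [([160.6, 187.1], 0.78)]
clip0_end [([182.4, 155.8], 0.5)]
clip1_end [([212.0, 175.4], 0.47)]
clip2_end [([266.8, 268.4], 0.54), ([190.9, 206.4], 0.49), ([117.7, 178.4], 0.45), ([214.5, 175.7], 0.43)]
clip3_end [([160.7, 187.8], 0.68)]
[[297.31863964   0.         253.13852678]
 [  0.         297.31863964 192.61503987]
 [  0.           0.           1.        ]] [[-5.34547536e-04 -9.63357389e-01 -2.68220534e-01  7.40480831e-02]
 [ 9.99999855e-01 -5.34178769e-04 -7.43507341e-05  1.66785511e-04]
 [-7.16513857e-05 -2.68220535e-01  9.63357535e-01 -1.53148321e-01]
 [ 0.00000000e+00  0.00000000e+00  0.00000000e+00  1.00000000e+00]]
```

Run:
```python
import cv2,numpy as np
t=cv2.imread("pics/top0.png");s=cv2.imread("pics/scene0.png")
cv2.imwrite("pics/a.png",cv2.resize(t[90:290,120:390],None,fx=2.9,fy=2.9,interpolation=cv2.INTER_CUBIC))
cv2.imwrite("pics/b.png",cv2.resize(s,(800,600),interpolation=cv2.INTER_CUBIC))
```

```text
(no output)
```

View pics/a.png

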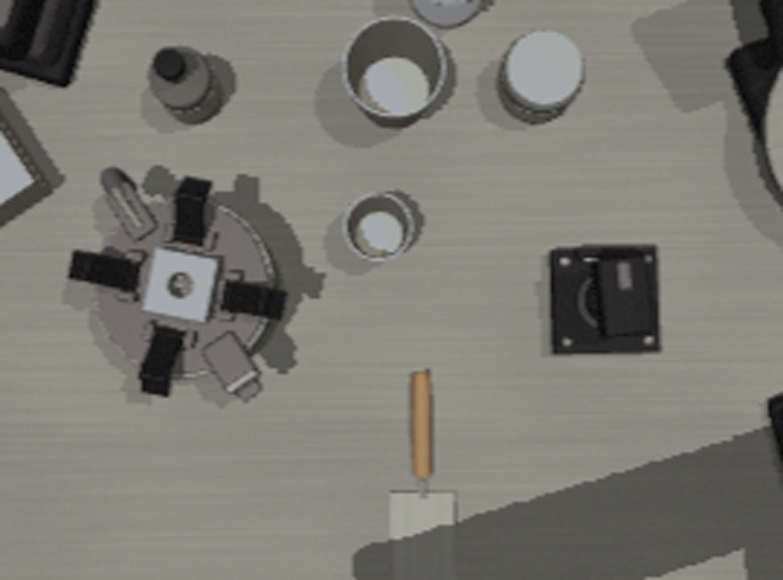

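View pics/b.png

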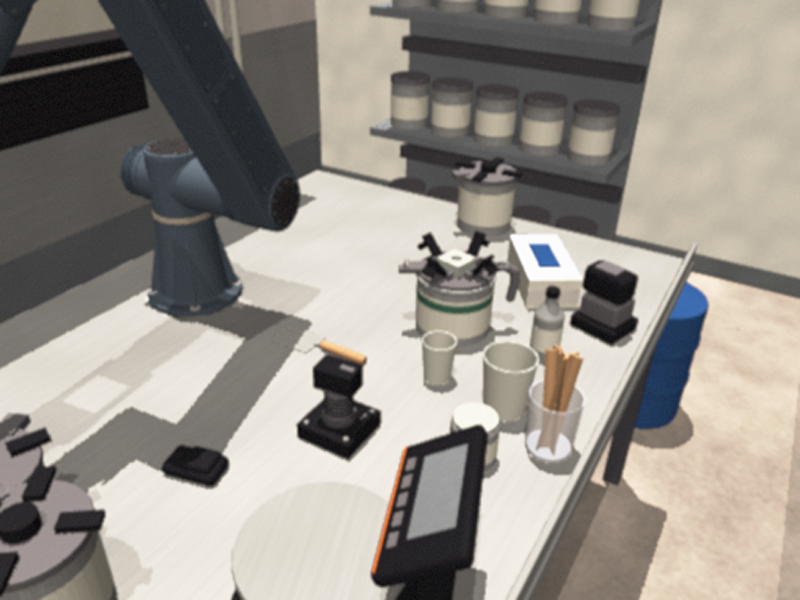

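The top view shows the tin at zoomed (181,285) with four black clips up. The handle is upper left and the beak lower right, so its yaw is about 33°. The stirrer stands in its dock at zoomed (610,300), pack offset to the right by parallax. The wrong dock and tins around the bench look like decoys.

```bash
cat > h.py <<'E'
import numpy as np, cv2
from rig import robot, vision, job
from scipy.spatial.transform import Rotation as R
def cam(c):
    o=robot.get_obs(); d=vision.camera(c)
    if c=="wrist":
        T=np.eye(4);T[:3,:3]=R.from_quat(o["tool_rot"]).as_matrix();T[:3,3]=o["position"];d["T"]=T@d["hand_eye"]
    else: d["T"]=d["cam_to_world"]
    d["c"]=c; return d
def pt(d,rc,z):
    u=(np.array([rc[1],rc[0]])-d["K"][:2,2])/d["K"][0,0]
    if d["c"]=="wrist":
        r=np.linalg.norm(u); v=np.r_[u/r*np.sin(r),np.cos(r)] if r>1e-9 else np.array([0,0,1.])
    else: v=np.r_[u,1]
    w=d["T"][:3,:3]@v; p=d["T"][:3,3]; return (p+w*(z-p[2])/w[2])
def px(d,P):
    q=np.linalg.inv(d["T"])@np.r_[P,1]; q=q[:3]
    if d["c"]=="wrist":
        r=np.hypot(q[0],q[1]); u=q[:2]/r*np.arctan2(r,q[2])
    else: u=q[:2]/q[2]
    u=u*d["K"][0,0]+d["K"][:2,2]; return u[::-1]
def look(d,l,n=4): return [(np.round(x["point"],1),round(x["conf"],2)) for x in vision.look_for(d["c"],l)[:n]]
def frac(target,yaw=None):
    o=robot.get_obs(); M=R.from_quat(o["tool_rot"]).as_matrix()
    return M.T@(np.array(target)-o["position"])/0.3
E
python3 - <<'E'
from h import *
d=cam("top")
for l,z in (("lid_middle",.166),("stirrer_pack",.14),("dock",.03),("cup",.05),("hardener",.1)):
    for p,c in look(d,l,2): print(l,p,c,pt(d,p,z).round(4))
m=pt(d,(188.3,182.3),.166);print("mid",m)
f=lambda x,y:(90+y/2.9,120+x/2.9)
for n,x,y,z in (("handle",115,172,.12),("beak",243,390,.125),("c0",70,265,.19),("c1",155,392,.19),("c2",287,302,.19),("c3",195,180,.19)):
    p=pt(d,f(x,y),z)-m; print(n,np.degrees(np.arctan2(p[1],p[0])),np.hypot(p[0],p[1]))
print([pt(d,f(*q),.14).round(4).tolist() for q in ((598,258),(646,258),(600,336),(648,334))])
print([pt(d,f(*q),.03).round(4).tolist() for q in ((552,248),(657,245),(552,354),(660,352))])
print(frac([m[0],m[1],.30]))
E
```

```text
lid_middle [187.5 181.7] 0.56 [0.562  0.1851 0.166 ]
lid_middle [194.2 206.2] 0.19 [0.5439 0.1222 0.166 ]
stirrer_pack [192.2 335.2] 0.75 [ 0.5456 -0.2125  0.14  ]
dock [194.7 316.5] 0.56 [ 0.5439 -0.1788  0.03  ]
dock [215.2 175.9] 0.47 [0.4905 0.2258 0.03  ]
cup [168.6 249.5] 0.95 [0.6199 0.0122 0.05  ]
cup [214.3 178.4] 0.49 [0.4931 0.2149 0.05  ]
hardener [121.2 179. ] 0.57 [0.7484 0.2034 0.1   ]
mid [0.55987814 0.18356916 0.166     ]
handle 32.29218355033583 0.12844989604080842
beak -152.27988651742893 0.10664151650896124
c0 79.29425962817554 0.09369830135076856
c1 168.86848264311018 0.09518806500110132
c2 -100.20462739799879 0.0977570458819192
c3 -10.682556212004915 0.09162748821212753
[[0.5806, -0.1898, 0.14], [0.58, -0.2331, 0.14], [0.5102, -0.19, 0.14], [0.5114, -0.2331, 0.14]]
[[0.5994, -0.1623, 0.03], [0.6009, -0.2663, 0.03], [0.4944, -0.1601, 0.03], [0.495, -0.2665, 0.03]]
[ 1.96158745 -2.17953529 -0.23154456]
```

```bash
python3 -m handwheel '[[0.654,-0.7265,-0.067,0.0425],[0.654,-0.7265,-0.067,0.0425],[0.654,-0.7265,-0.067,0.0425],[0.654,-0.7265,-0.067,0.0425],[0.654,-0.7265,-0.067,0.0425],[0.654,-0.7265,-0.067,0.0425],[0.654,-0.7265,-0.067,0.0425],[0.654,-0.7265,-0.067,0.0425],[0.654,-0.7265,-0.067,0.0425],[0.654,-0.7265,-0.067,0.0425]]' 0 20
```

```text
time: 2.68
position: [0.2973, -0.3414, 0.2511]
tool_rot: [1.0, 0.001, 0.0, 0.001]
ft_force: [-0.2, 0.1, 0.8]
grip_width: 0.0286
grip_force: 0.0
```

```bash
python3 -m handwheel '[[0.438,-0.877,-0.057,0],[0.438,-0.877,-0.057,0],[0.438,-0.877,-0.057,0],[0.438,-0.877,-0.057,0],[0.438,-0.877,-0.057,0],[0.438,-0.877,-0.057,0],[0.438,-0.877,-0.057,0],[0.438,-0.877,-0.057,0]]'; python3 -m handwheel '[[0.438,-0.877,-0.057,0],[0.438,-0.877,-0.057,0],[0.438,-0.877,-0.057,0],[0.438,-0.877,-0.057,0],[0.438,-0.877,-0.057,0],[0.438,-0.877,-0.057,0],[0.438,-0.877,-0.057,0],[0.438,-0.877,-0.057,0],[0.438,-0.877,-0.057,0]]'
python3 - <<'E'
from h import *
d=cam("wrist");im=d["frame"][:,:,::-1]
cv2.imwrite("pics/w1.png",cv2.resize(im,(800,600),interpolation=cv2.INTER_CUBIC))
for l,z in (("lid_middle",.166),("clip0_hinge",.147),("clip1_hinge",.147),("clip2_hinge",.147),("clip3_hinge",.147)):
    for p,c in look(d,l,2): print(l,p,c,pt(d,p,z).round(4))
E
```

```text
time: 3.35
position: [0.4311, -0.0738, 0.2683]
tool_rot: [1.0, 0.003, 0.002, -0.001]
ft_force: [0.0, 0.7, 0.1]
grip_width: 0.0003
grip_force: 0.0
time: 4.1
position: [0.5616, 0.186, 0.2842]
tool_rot: [1.0, 0.001, 0.0, 0.0]
ft_force: [0.2, -1.0, 0.6]
grip_width: 0.0003
grip_force: 0.0
lid_middle [170.6 248.5] 0.86 [0.5814 0.1903 0.166 ]
lid_middle [117.6 265.9] 0.23 [0.6306 0.1746 0.166 ]
clip0_hinge [177.6 179. ] 0.74 [0.5707 0.2617 0.147 ]
clip2_hinge [204.6 318.3] 0.76 [0.5421 0.118  0.147 ]
clip3_hinge [119.3 264.8] 0.79 [0.6286 0.1748 0.147 ]
```

View pics/w1.png

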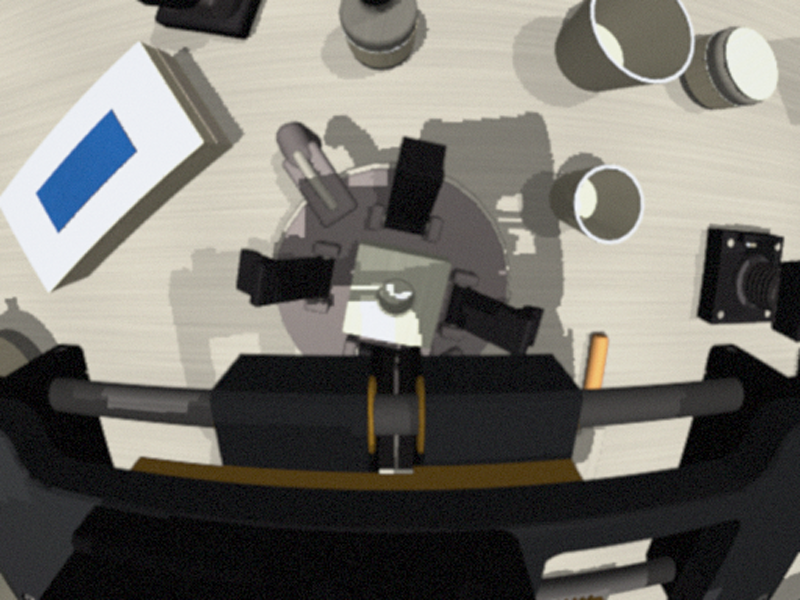

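The view from above the tin shows the block at about zoomed (396,295), with the socket at (396,296). Clip3 is at the top, clip0 left, clip2 right, and clip1 is hidden under the fingers. I'll crop in for precise points.

Run:
```python
from h import *
d=cam("wrist");np.save("pics/w2T.npy",d["T"]);im=d["frame"][:,:,::-1]
cv2.imwrite("pics/w2.png",cv2.resize(im[85:235,145:355],None,fx=3.8,fy=3.8,interpolation=cv2.INTER_CUBIC))
```

```text
(no output)
```

View pics/w2.png

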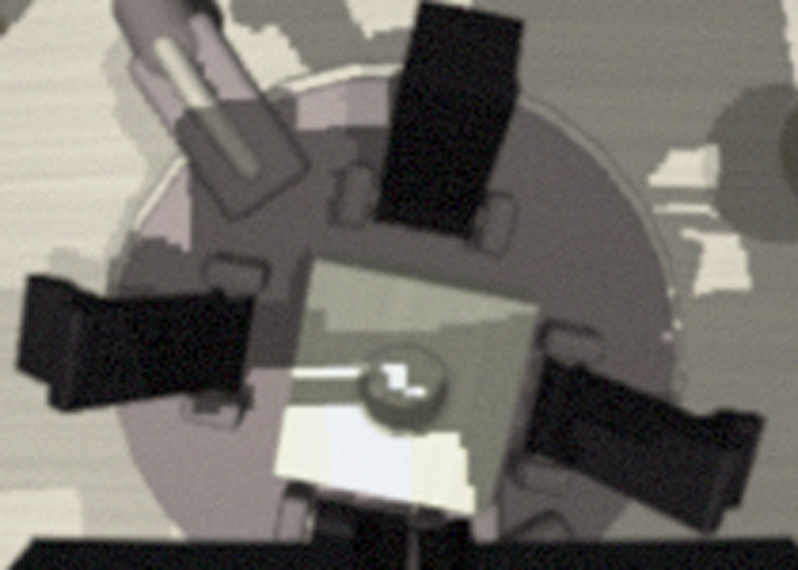

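Run:
```python
from h import *
d={"c":"wrist","T":np.load("pics/w2T.npy"),"K":np.array([[297.3186,0,253.1385],[0,297.3186,192.615],[0,0,1]])}
f=lambda x,y:(85+y/3.8,145+x/3.8)
C=np.array([pt(d,f(*q),.166) for q in ((316,258),(538,303),(475,516),(275,472))]);c=C.mean(0)
print(C.round(4),c, "edges",np.linalg.norm(C-np.roll(C,1,0),axis=1))
e=C[1]-C[0];print("edge ang",np.degrees(np.arctan2(e[1],e[0])))
print("socket",pt(d,f(402,388),.166))
H=[pt(d,f(*q),.147) for q in ((228,340),(559,406),(425,208))]
for h in H: print(h, np.degrees(np.arctan2(*(h-c)[[1,0]])),np.hypot(*(h-c)[:2]))
print((H[0]+H[1])/2)
```

```text
[[0.5955 0.2069 0.166 ]
 [0.5843 0.1528 0.166 ]
 [0.5287 0.1675 0.166 ]
 [0.5408 0.2187 0.166 ]] [0.56234753 0.18649012 0.166     ] edges [0.05599751 0.05533758 0.05751629 0.05259627]
edge ang -101.68992422081081
socket [0.56283671 0.18618766 0.166     ]
[0.5712414  0.23250237 0.147     ] 79.06000761791265 0.046863929072312134
[0.55285023 0.14419621 0.147     ] -102.6561000510561 0.043347125950086586
[0.60579489 0.1802416  0.147     ] -8.184057676709424 0.043894386808880415
[0.56204581 0.18834929 0.147     ]
```

```bash
python3 -m handwheel '[[0.055,-0.267,0,0],[0.055,-0.267,0,0],[0.055,-0.267,0.1,0],[0.055,-0.267,0.2,0],[0.055,-0.267,0.23,0],[0.055,-0.267,0.26,0],[0.055,-0.267,0.28,0],[0.055,-0.267,0.3,0],[0.055,-0.267,0.32,0],[0.055,-0.267,0.34,0],[0.055,-0.267,0.36,0],[0.055,-0.267,0.375,0],[0.055,-0.267,0.39,0],[0.055,-0.267,0.40,0],[0.055,-0.267,0.41,0],[0.055,-0.267,0.413,0]]'
```

```text
time: 5.78
position: [0.5763, 0.2668, 0.1618]
tool_rot: [1.0, 0.0, 0.001, -0.001]
ft_force: [-0.4, 2.8, 6.2]
grip_width: 0.0003
grip_force: 3.0
```

```bash
python3 -m handwheel '[[0,0,0.004,0],[0,0,0.007,0],[0,0,0.01,0]]'
```

```text
time: 6.03
position: [0.5761, 0.2662, 0.1592]
tool_rot: [1.0, 0.0, 0.0, -0.0]
ft_force: [-2.8, 0.0, 12.3]
grip_width: 0.0008
grip_force: 6.5
```

```bash
python3 -m handwheel '[[0,0,0.003,0],[0,0,0.006,0],[0,0,0.006,0]]';python3 -m handwheel '[[0,0,-0.1,0],[0,0,-0.2,0],[0,0,-0.25,0],[0,0,-0.25,0]]'
python3 - <<'E'
from h import *
d=cam("wrist");im=d["frame"][:,:,::-1]
cv2.imwrite("pics/w3.png",cv2.resize(im,(800,600),interpolation=cv2.INTER_CUBIC))
print(robot.get_obs()["position"])
d=cam("scene")
cv2.imwrite("pics/s3.png",cv2.resize(d["frame"][140:220,240:350,::-1],None,fx=7,fy=7,interpolation=cv2.INTER_CUBIC))
E
```

```text
time: 6.28
position: [0.5761, 0.2662, 0.159]
tool_rot: [1.0, 0.0, 0.001, -0.0]
ft_force: [-4.8, 0.4, 15.9]
grip_width: 0.0004
grip_force: 8.0
time: 6.62
position: [0.578, 0.2662, 0.2349]
tool_rot: [1.0, 0.0, 0.004, -0.001]
ft_force: [0.6, -0.4, 0.4]
grip_width: 0.0006
grip_force: 0.0
[0.57664752 0.26583455 0.23248545]
```

View pics/s3.png

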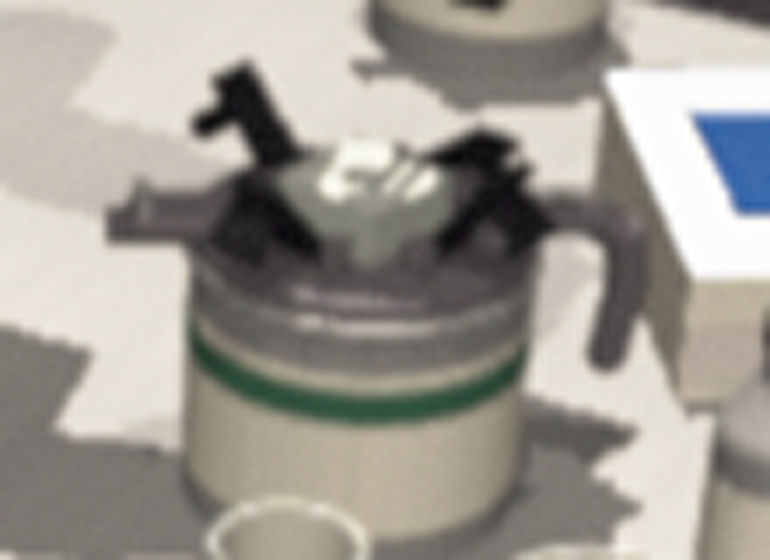

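```bash
python3 -m handwheel '[[-0.102,0.523,0,0],[-0.102,0.523,0,0],[-0.102,0.523,0,0],[-0.102,0.523,0,0],[-0.102,0.523,0.03,0],[-0.102,0.523,0.06,0],[-0.102,0.523,0.09,0],[-0.102,0.523,0.12,0],[-0.102,0.523,0.15,0],[-0.102,0.523,0.175,0],[-0.102,0.523,0.2,0],[-0.102,0.523,0.215,0],[-0.102,0.523,0.23,0],[-0.102,0.523,0.238,0],[-0.102,0.523,0.244,0],[-0.102,0.523,0.248,0],[-0.102,0.523,0.251,0],[-0.102,0.523,0.251,0]]'
```

```text
time: 8.22
position: [0.545, 0.1092, 0.1588]
tool_rot: [1.0, 0.001, 0.0, 0.0]
ft_force: [-6.0, -1.8, 21.8]
grip_width: 0.0002
grip_force: 10.8
```

```bash
python3 -m handwheel '[[0,0,-0.12,0],[0,0,-0.25,0],[-0.205,-0.314,-0.25,0],[-0.205,-0.314,-0.25,0],[-0.205,-0.314,-0.25,0],[-0.205,-0.314,-0.22,0],[-0.205,-0.314,-0.19,0],[-0.205,-0.314,-0.16,0],[-0.205,-0.314,-0.13,0],[-0.205,-0.314,-0.1,0],[-0.205,-0.314,-0.075,0],[-0.205,-0.314,-0.05,0],[-0.205,-0.314,-0.035,0],[-0.205,-0.314,-0.02,0],[-0.205,-0.314,-0.012,0],[-0.205,-0.314,-0.006,0],[-0.205,-0.314,-0.002,0],[-0.205,-0.314,0,0],[-0.205,-0.314,0,0]]'
```

```text
time: 9.8
position: [0.4831, 0.2028, 0.1588]
tool_rot: [1.0, 0.0, -0.0, 0.0]
ft_force: [-8.7, -1.7, 24.8]
grip_width: 0.0003
grip_force: 12.3
```

```bash
python3 -m handwheel '[[0,0,-0.12,0],[0,0,-0.25,0],[0.523,0.104,-0.25,0],[0.523,0.104,-0.25,0],[0.523,0.104,-0.25,0],[0.523,0.104,-0.25,0],[0.523,0.104,-0.22,0],[0.523,0.104,-0.18,0],[0.523,0.104,-0.15,0],[0.523,0.104,-0.12,0],[0.523,0.104,-0.09,0],[0.523,0.104,-0.065,0],[0.523,0.104,-0.045,0],[0.523,0.104,-0.03,0],[0.523,0.104,-0.02,0],[0.523,0.104,-0.012,0],[0.523,0.104,-0.006,0],[0.523,0.104,-0.002,0],[0.523,0.104,0,0],[0.523,0.104,0,0]]'
```

```text
time: 11.47
position: [0.64, 0.1722, 0.159]
tool_rot: [1.0, 0.001, 0.0, 0.0]
ft_force: [-5.4, -0.8, 17.1]
grip_width: 0.0004
grip_force: 8.6
```

```bash
python3 -m handwheel '[[0,0,-0.13,0],[-0.1,0,-0.25,0],[-0.467,-0.05,-0.367,0],[-0.467,-0.05,-0.367,0],[-0.467,-0.05,-0.367,0],[-0.467,-0.05,-0.367,0],[-0.467,-0.05,-0.367,0],[-0.467,-0.05,-0.367,0],[-0.467,-0.05,-0.367,0]]'
python3 - <<'E'
from h import *
d=cam("wrist");np.save("pics/w4T.npy",d["T"]);im=d["frame"][:,:,::-1];np.save("pics/w4.npy",im)
print(robot.get_obs()["position"]); a=px(d,[.562,.187,.166]);print(a)
r,c=a.astype(int)
for l in ("clip0_end","clip1_end","clip2_end","clip3_end"): print(look(d,l,2))
r0,c0=max(r-85,0),c-110;print(r0,c0)
cv2.imwrite("pics/w4.png",cv2.resize(im[r0:r0+160,c0:c0+220],None,fx=3.6,fy=3.6,interpolation=cv2.INTER_CUBIC))
E
```

```text
time: 12.22
position: [0.5014, 0.1869, 0.2652]
tool_rot: [1.0, 0.0, -0.0, 0.0]
ft_force: [0.4, 0.3, 0.7]
grip_width: 0.0007
grip_force: 0.0
[0.50150112 0.18677616 0.26510517]
[127.67769701 253.03324541]
[(array([111.4, 174.9]), 0.6), (array([ 87.7, 391.7]), 0.32)]
[(array([198.1, 239.5]), 0.71)]
[(array([143.6, 327.7]), 0.95)]
[(array([ 50.8, 266.5]), 0.9)]
42 143
```

View pics/w4.png

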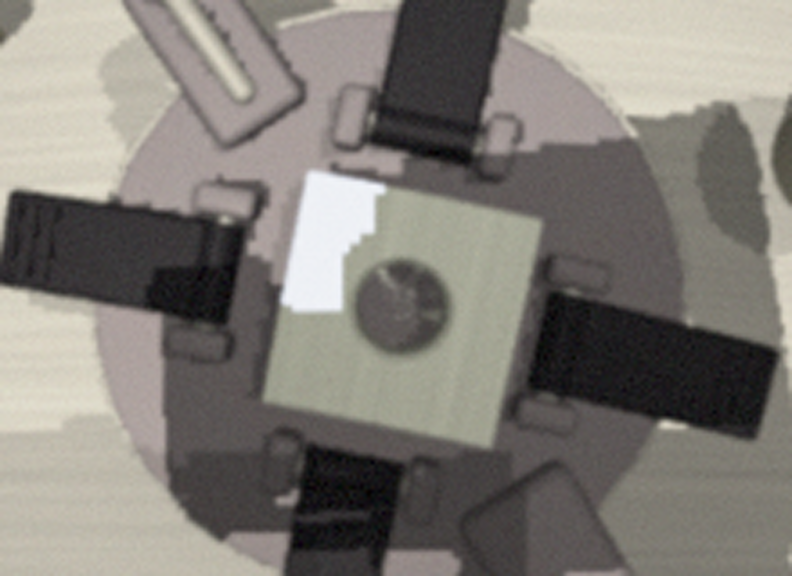

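All four clips look flat and shut. The socket shows clearly at crop (403,305) and the block centre at about (402,309).

Run:
```python
from h import *
d={"c":"wrist","T":np.load("pics/w4T.npy"),"K":np.array([[297.3186,0,253.1385],[0,297.3186,192.615],[0,0,1]])}
f=lambda x,y:(42+y/3.6,143+x/3.6)
g=lambda x,y,z:pt(d,f(x,y),z)
C=np.array([g(*q,.166) for q in ((310,170),(543,218),(493,447),(263,402))]);print("block",C.mean(0).round(4))
print("socket",g(403,305,.166).round(4), "dia",np.linalg.norm(g(355,305,.166)-g(450,305,.166)))
L={k:g(*q,.147) for k,q in dict(c3=(425,127),c0=(213,270),c2=(560,344),c1=(352,474)).items()}
m=sum(L.values())/4; print("axis",m.round(4))
for k,v in L.items(): print(k,np.degrees(np.arctan2(*(v-m)[[1,0]])).round(1),np.hypot(*(v-m)[:2]).round(4))
for n,q in dict(c0=(5,238),c2=(765,394)).items():
    p=g(*q,.15);print(n,np.hypot(*(p-m)[:2]))
    print(np.hypot(*(g(*q,.165)-m)[:2]))
dd=cam("top")
for l,z in (("stirrer_pack",.14),):
    for p,c in look(dd,l,2): print(l,p,c,pt(dd,p,z).round(4))
```

```text
block [0.5619 0.1855 0.166 ]
socket [0.5628 0.1854 0.166 ] dia 0.022258364376007714
axis [0.5623 0.1892 0.147 ]
c3 -11.8 0.0459
c0 78.3 0.0451
c2 -102.8 0.0451
c1 168.2 0.045
c0 0.10093339308567476
0.09531718291275096
c2 0.10121836495977106
0.09553285172397823
stirrer_pack [191.4 333.5] 0.67 [ 0.5478 -0.2081  0.14  ]
```

```bash
python3 -m handwheel '[[0,0.9,-0.1,0],[0,0.9,-0.1,0],[0,0.9,-0.1,0],[0,0.9,-0.1,0],[0,0.9,-0.1,0],[0,0.9,-0.1,0],[0,0.9,-0.1,0]]' 100; python3 -m handwheel '[[0,0.43,0,0],[0,0.43,0,0],[0,0.43,0,0],[0,0.43,0,0],[0,0.43,0,0]]'
python3 - <<'E'
from h import *
d=cam("wrist");im=d["frame"][:,:,::-1]
print(robot.get_obs()["position"]);T=d["T"];np.save("pics/w5T.npy",T)
for l,z in (("stirrer_pack",.14),("dock",.03)):
    for p,c in look(d,l,2): print(l,p,c,pt(d,p,z).round(4))
r,c=px(d,[.547,-.212,.1]).astype(int); r0,c0=max(r-85,0),c-110;print(r0,c0)
cv2.imwrite("pics/w5.png",cv2.resize(im[r0:r0+160,c0:c0+220],None,fx=3.6,fy=3.6,interpolation=cv2.INTER_CUBIC))
E
```

```text
time: 13.15
position: [0.5013, -0.0876, 0.2966]
tool_rot: [1.0, -0.001, 0.001, 0.001]
ft_force: [1.1, 0.8, 0.2]
grip_width: 0.0393
grip_force: 0.0
time: 13.57
position: [0.5008, -0.2149, 0.2956]
tool_rot: [1.0, -0.002, 0.0, 0.0]
ft_force: [-0.5, 0.5, -0.9]
grip_width: 0.0729
grip_force: 0.0
[ 0.50052623 -0.21275655  0.29549707]
stirrer_pack [140.  250.5] 0.87 [ 0.5457 -0.2123  0.14  ]
dock [153.9  13. ] 0.75 [0.5335 0.2224 0.03  ]
50 140
```

View pics/w5.png

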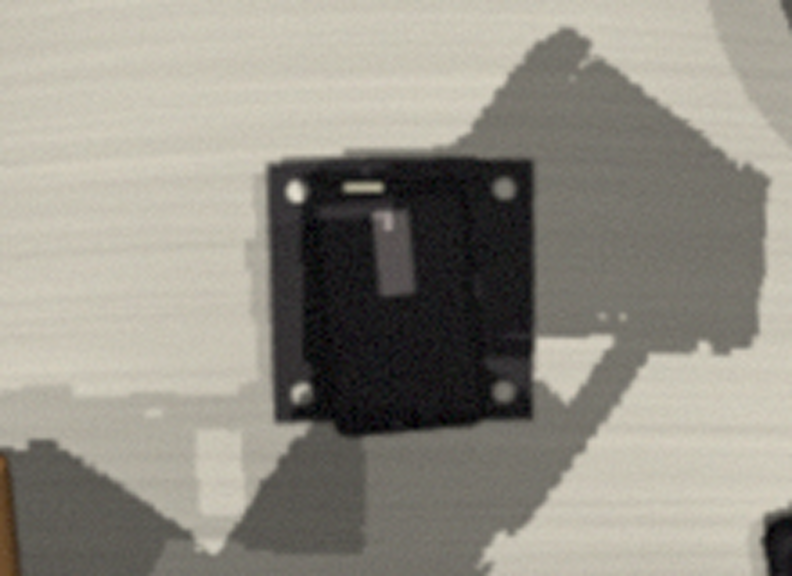

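Run:
```python
from h import *
d=cam("wrist");im=d["frame"];
for x in vision.outline_of("wrist","stirrer")[:2]:
    m=x["mask"].astype(np.uint8);c=max(cv2.findContours(m,0,2)[0],key=cv2.contourArea)
    P=np.array([pt(d,(q[0][1],q[0][0]),.14)[:2] for q in c]);r=cv2.minAreaRect((P*1000).astype(np.float32));print(x["conf"],m.sum(),r,P.min(0),P.max(0))
for s in ((189,296),(188,504),(393,301),(391,503)): print(pt(d,(50+s[0]/3.6,140+s[1]/3.6),.03).round(4))
g=cv2.cvtColor(im[50:210,140:360],cv2.COLOR_RGB2GRAY).astype(float);g=cv2.GaussianBlur(g,(3,3),0)
cv2.imwrite("pics/w6.png",cv2.resize(np.clip(g*4,0,255).astype(np.uint8),None,fx=3.6,fy=3.6,interpolation=cv2.INTER_CUBIC))
```

```text
0.62 2845 ((549.4857788085938, -212.53875732421875), (71.48784637451172, 45.69595718383789), 2.7623708248138428) [ 0.51328667 -0.23671108] [ 0.58586148 -0.1886616 ]
[ 0.588  -0.1672  0.03  ]
[ 0.5883 -0.2476  0.03  ]
[ 0.5073 -0.1681  0.03  ]
[ 0.5081 -0.2482  0.03  ]
```

View pics/w6.png

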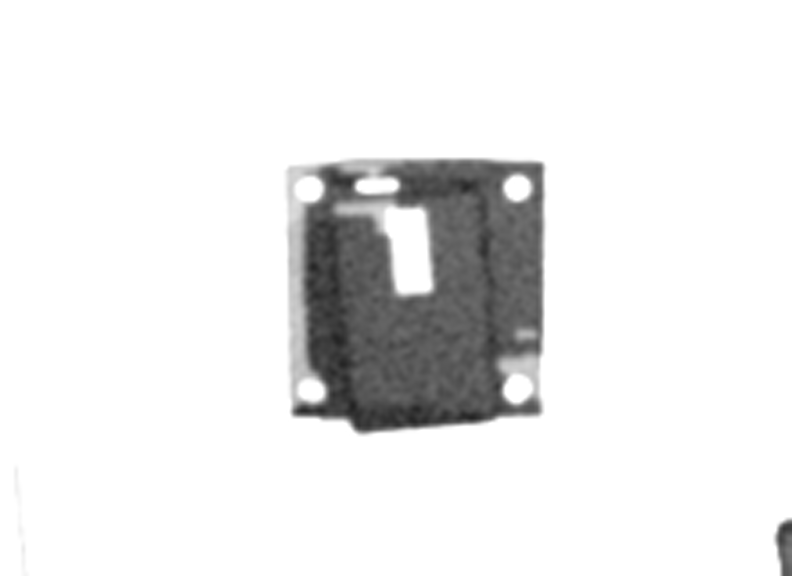

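Contrast-boosted, the pack top runs from about (335,200) to (492,410), a yaw of about +3.5°. It centres on (0.5485, -0.2125).

```bash
python3 -m handwheel '[[0.16,0,0.05,-0.0092],[0.16,0,0.12,-0.0092],[0.16,0,0.25,-0.0092],[0.16,0,0.36,-0.0092],[0.16,0,0.46,-0.0092],[0.16,0,0.54,-0.0092],[0.16,0,0.59,-0.0092],[0.16,0,0.615,-0.0092],[0.16,0,0.615,-0.0092],[0.16,0,0.615,-0.0092]]' 100 40
```

```text
time: 14.65
position: [0.5494, -0.2113, 0.1119]
tool_rot: [1.0, 0.03, 0.0, 0.0]
ft_force: [-0.5, -0.9, 0.2]
grip_width: 0.0871
grip_force: 0.0
```

```bash
python3 -m handwheel '[[0,0,0,0],[0,0,0,0],[0,0,0,0],[0,0,0,0],[0,0,0,0],[0,0,0,0],[0,0,0,0],[0,0,0,0],[0,0,0,0]]' 0 40
```

```text
time: 15.4
position: [0.5488, -0.2122, 0.1116]
tool_rot: [1.0, 0.029, 0.0, 0.0]
ft_force: [-0.2, -1.7, 1.4]
grip_width: 0.0458
grip_force: 39.7
```

```bash
python3 -m handwheel '[[0,0,-0.03,0],[0,0,-0.08,0],[0,0,-0.15,0],[0,0,-0.25,0],[0,0,-0.35,0],[0,0,-0.45,0],[0,0,-0.55,0],[0,0,-0.65,0],[0,0,-0.70,0],[0,0,-0.70,0],[0,0,-0.70,0],[0,0,-0.70,0]]'
python3 - <<'E'
from h import *
o=robot.get_obs();print(o["ft_force"],o["moment"],frac([.5628,.1855,o["position"][2]]),R.from_quat(o["tool_rot"]).as_matrix().round(4).tolist())
E
```

```text
time: 16.4
position: [0.5473, -0.211, 0.3191]
tool_rot: [1.0, 0.029, -0.002, -0.002]
ft_force: [0.2, 0.2, -5.2]
grip_width: 0.0459
grip_force: 39.7
[ 0.19125782  0.23040615 -5.17690359] [0.03761904 0.01335759 0.00251049] [ 0.12914207 -1.31632627  0.0035807 ] [[0.9983, 0.0586, -0.0046], [0.0586, -0.9983, 0.0029], [-0.0044, -0.0032, -1.0]]
```

```bash
python3 -m handwheel '[[0.005,-0.05,0,0],[0.012,-0.13,0,0],[0.022,-0.23,0,0],[0.032,-0.33,0,0],[0.042,-0.43,0,0],[0.052,-0.53,0,0],[0.062,-0.63,0,0],[0.071,-0.73,0,0],[0.081,-0.83,0,0],[0.091,-0.93,0,0],[0.095,-0.97,0,0],[0.095,-0.97,0,0]]';  python3 -m handwheel '[[0.005,-0.05,0,0],[0.012,-0.13,0,0],[0.022,-0.23,0,0],[0.03,-0.3,0,0],[0.034,-0.346,0,0],[0.034,-0.346,0,0],[0.034,-0.346,0,0],[0.034,-0.346,0,0],[0.034,-0.346,0,0],[0.034,-0.346,0,0]]'
python3 - <<'E'
from h import *
o=robot.get_obs();print(o["position"],o["ft_force"],frac([.5628,.1855,o["position"][2]]))
d=cam("scene");cv2.imwrite("pics/s7.png",cv2.resize(d["frame"][90:220,220:370,::-1],None,fx=4.5,fy=4.5,interpolation=cv2.INTER_CUBIC))
E
```

```text
time: 17.4
position: [0.5585, 0.084, 0.3194]
tool_rot: [1.0, 0.031, -0.002, -0.001]
ft_force: [-0.1, 0.4, -4.7]
grip_width: 0.0458
grip_force: 39.7
time: 18.23
position: [0.5644, 0.1831, 0.3213]
tool_rot: [1.0, 0.028, -0.0, 0.0]
ft_force: [-0.4, -0.8, -6.0]
grip_width: 0.0455
grip_force: 39.7
[0.56443292 0.18313364 0.32134981] [-0.3615736  -0.75604707 -6.0072034 ] [-4.98517793e-03 -8.18494379e-03 -2.37175724e-06]
```

View pics/s7.png

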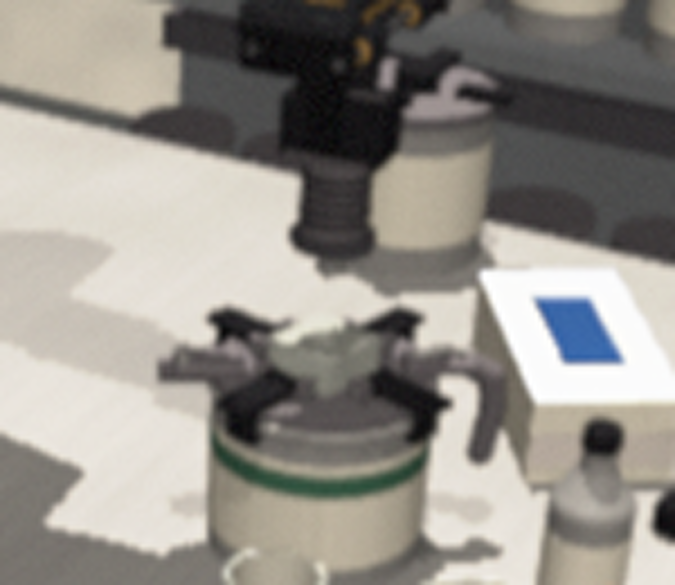

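The stirrer hangs upright over the coupling, and all four clips look shut.

```bash
python3 -m handwheel '[[-0.005,-0.008,0.03,0],[-0.005,-0.008,0.07,0],[-0.005,-0.008,0.11,0],[-0.005,-0.008,0.14,0],[-0.005,-0.008,0.155,0],[-0.005,-0.008,0.155,0],[-0.005,-0.008,0.155,0]]'
python3 - <<'E'
from h import *
import time
o=robot.get_obs();print(o["position"],o["ft_force"],frac([.5628,.1855,o["position"][2]]))
E
```

```text
time: 18.87
position: [0.5628, 0.1867, 0.2748]
tool_rot: [1.0, 0.029, -0.0, 0.0]
ft_force: [0.4, 0.5, -4.7]
grip_width: 0.0458
grip_force: 39.7
[0.56284171 0.1866617  0.27484216] [ 0.4297225   0.47946294 -4.71487317] [-3.65024727e-04  3.85758330e-03  6.89454067e-08]
```

```bash
python3 -m handwheel '[[0,0.003,0.004,0],[0,0.003,0.008,0],[0,0.003,0.012,0],[0,0.003,0.016,0],[0,0.003,0.019,0],[0,0.003,0.022,0],[0,0.003,0.024,0],[0,0.003,0.024,0]]'
```

```text
time: 19.53
position: [0.5627, 0.1858, 0.2676]
tool_rot: [1.0, 0.029, -0.0, 0.0]
ft_force: [0.8, -0.1, -6.0]
grip_width: 0.0463
grip_force: 39.7
```

```bash
python3 -m handwheel '[[0,0,0.003,0],[0,0,0.006,0],[0,0,0.009,0],[0,0,0.011,0],[0,0,0.011,0]]'
```

```text
time: 19.95
position: [0.5627, 0.1858, 0.2643]
tool_rot: [1.0, 0.029, -0.0, 0.0]
ft_force: [0.9, 0.7, -6.5]
grip_width: 0.0459
grip_force: 39.7
```

```bash
python3 -m handwheel '[[0,0,0.003,0],[0,0,0.006,0],[0,0,0.009,0],[0,0,0.012,0],[0,0,0.012,0]]'
```

```text
time: 20.37
position: [0.5626, 0.1858, 0.2606]
tool_rot: [1.0, 0.029, -0.0, 0.0]
ft_force: [0.0, 0.2, -5.1]
grip_width: 0.0459
grip_force: 39.7
```

```bash
python3 -m handwheel '[[0,0,0.004,0],[0,0,0.008,0],[0,0,0.012,0],[0,0,0.016,0],[0,0,0.02,0],[0,0,0.024,0],[0,0,0.028,0],[0,0,0.032,0],[0,0,0.036,0],[0,0,0.039,0],[0,0,0.042,0],[0,0,0.042,0]]'
```

```text
time: 21.37
position: [0.5627, 0.1858, 0.248]
tool_rot: [1.0, 0.029, -0.0, 0.0]
ft_force: [0.4, 0.3, -4.5]
grip_width: 0.0457
grip_force: 39.7
```

```bash
python3 -m handwheel '[[0,0,0.003,0],[0,0,0.006,0],[0,0,0.009,0],[0,0,0.009,0]]'
```

```text
time: 21.7
position: [0.5634, 0.1858, 0.2474]
tool_rot: [1.0, 0.029, 0.001, 0.0]
ft_force: [-1.7, -0.1, 4.7]
grip_width: 0.046
grip_force: 39.7
```

Seating is confirmed: it stopped at 0.2474 m, against 0.2476 m expected for fully home. Next I release and retreat.

```bash
python3 -m handwheel '[[0,0,-0.004,0],[0,0,-0.004,0],[0,0,-0.004,0],[0,0,-0.004,0],[0,0,-0.004,0],[0,0,-0.004,0],[0,0,-0.004,0],[0,0,-0.004,0]]' 100; python3 -m handwheel '[[0,0,-0.02,0],[0,0,-0.06,0],[0,0,-0.13,0],[0,0,-0.25,0],[0,0,-0.37,0],[0,0,-0.45,0],[0,0,-0.45,0],[-0.1,0.4,-0.45,0],[-0.2,0.8,-0.45,0],[-0.2,0.8,-0.45,0],[-0.2,0.8,-0.45,0],[-0.2,0.8,-0.45,0],[-0.2,0.8,-0.45,0]]'
python3 - <<'E'
from h import *
d=cam("scene");a=d["frame"][90:240,200:370,::-1]
d=cam("top");b=d["frame"][100:250,120:290,::-1]
cv2.imwrite("pics/f.png",cv2.resize(np.hstack([a,b]),None,fx=2.35,fy=3.5,interpolation=cv2.INTER_CUBIC)[:600]); print(robot.get_obs()["ft_force"])
E
```

```text
time: 22.37
position: [0.5628, 0.1858, 0.2466]
tool_rot: [1.0, 0.029, -0.0, 0.0]
ft_force: [0.6, 0.2, -0.2]
grip_width: 0.0851
grip_force: 0.0
time: 23.45
position: [0.5159, -0.0591, 0.3816]
tool_rot: [1.0, 0.029, -0.0, 0.0]
ft_force: [0.3, -0.5, -1.0]
grip_width: 0.087
grip_force: 0.0
[ 0.14354501  0.03610278 -0.20828311]
```

View pics/f.png

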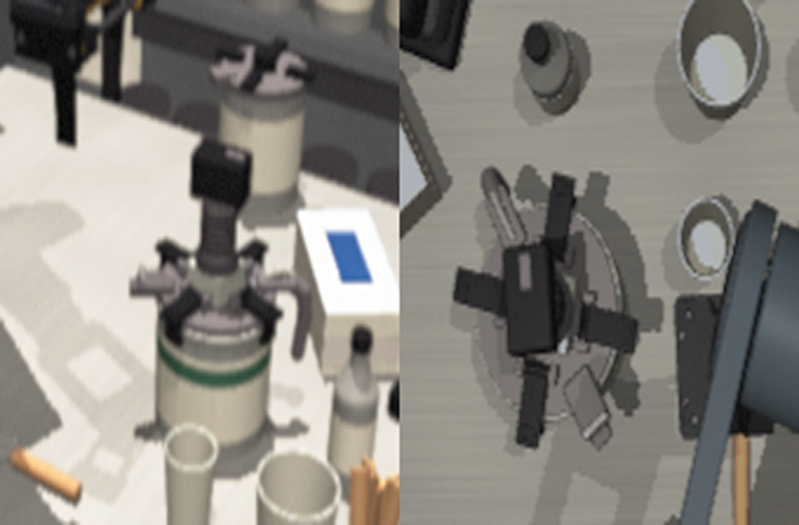

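The stirrer stands upright with its collar flush on the coupling, all four clips are shut, and the robot is clear.

```bash
python3 -c "
from rig import job
print(job.hand_in())"
```

```text
the job is handed in; nothing more can be done
None
```

I snapped all four clips shut in opposite pairs (0, 2, then 1, 3). The stirrer stands upright and fully home in the coupling: its spindle dropped in at the first try, so no circling search was needed. The job is handed in at about 23.5 s; the judge's result was not shown.

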